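# Close the cheese press and clip it down

## Robot

A 6-joint arm with a two-finger parallel gripper is mounted at the origin on a cart in front of the work surface, level with it; the furniture and walls round the work are solid. World frame = base frame: x ahead of the robot, y to its left, z up, the work surface at z = 0. Lengths are in m, angles in rad, forces in N, time in s.
With the tool pointing down it reaches from about 0.375 to 0.925 m from the base axis. Payload 5.7 kg.
Tool frame: the origin (TCP) lies between the finger pads; the fingertips stand 8 mm ahead of it and the grasp point (between the pads) lies 11 mm behind it; z points along the fingers, y is the line along which they close (so a half turn about z gives the same grasp; the last joint's range is limited). The gripper opens to 88 mm and grips with 3 to 60 N. Pads are 20 mm wide; open, the fingers measure 115 mm over their backs; the gripper's body (75 mm by 178 mm) begins 61 mm behind the grasp point.
Start: joints at [-1.333, 0.359, 1.51, -0, 1.272, -0.115], TCP at [0.207, -0.563, 0.231] pointing down, gripper open.
Joint ranges: [-2.97, 2.97], [-1.01, 2.36], [0.21, 2.38], [-0.96, 4.11], [0.2, 2.71], [-2.98, 2.98]. Speed limits (rad/s): [2.39, 2.39, 3.14, 3.14, 3.14, 3.14].

## Interface

Orientations are given as a unit quaternion [w, x, y, z].
In Python, from bench import arm gives the robot as it stands.
- The arm moves only by the tool step_arm, never from a script. Its argument "series" is a list of rows, each a list of 7 numbers: the turn, a rotation vector about the tool's x, y, z in rad, then the shift along the tool's x, y, z in m, then the opening, from 0 (shut) to 1 (fully open). A call has 1 to 5 rows; each row shifts and turns the commanded pose from where the row before left it, along the tool's axes as they then stand; what a row does not reach is not made up. A row lasts 1/8 s, in which the tool goes at most 62.5 mm and 10.7 degrees, less where a joint would pass 70% of its speed; a pose out of reach is approached as far as the arm can. A call is refused whole if a number of a shift passes 0.0625 or a number of a turn 0.188, either way. A call with a gripper value outside its range is refused whole. The fingers move at their own pace and stop on an object; "force" is the grip in N (left out, the last holds). Time passes only in rows, so rows that do not move let the fingers close. It gives the time, the measured TCP pose, the force, the opening and the grip force at its end, in the units of the state.
- arm.read_state(): the state, without advancing time (a new reading comes with each control period).
- arm.camera(name): name is "scene" or "top" or "wrist"; returns a dict with "frame" (400x640x3 uint8, blue, green, red), "fx", "fy", "cx", "cy" (pixels), "rvec" (rotation vector, rad) and "tvec" (3), from world to camera coordinates, as OpenCV has them. Camera axes: x right, y down, z forward; pixel columns grow to the right and rows downward; lengths in m; the calibration is good to about 2 mm. The wrist camera is an equidistant fisheye: a pixel r from the principal point sees the ray r / f radians off the axis. A picture is of the moment at which its call begins. There is no depth.
- arm.finish_job(): hands the job in; it is judged then, once.
The state is a dict: "time": time; "qpos": joint angles; "dq": joint speeds; "tau": joint torques, N m; "position": TCP position; "orientation": TCP orientation; "wrist_force": force on the tool from outside, world axes, zero at the start; "moment": the same for the moment, N m; "gripper_width": finger opening in m; "grip_force": force on a finger pad.
Only numpy, scipy, OpenCV 4.12 (cv2) and the standard library are available. Lean on these libraries where they do the work, as an engineer would, in place of code of your own. Each camera call takes 0.05 s, during which the arm holds its last target. There are 200 camera calls.

## Task

Close the little cheese press: take its lid from the wire rest, lower it squarely and gently onto the box, so that it lies flat on the rim with the sprung gauge foot resting on the cheese and its stem raised to show the height of the block. Then fold the four clips round the lid down over the rim until each is fully shut against the side of the box. Leave everything else on the worktop standing where it is.

Things in the scene. Friction and masses are not known exactly. Their poses are not given: they have to be found in the camera images.
- press_rim (a point): centre of the open mouth of the press box, level with its rim, 70 mm above the worktop; z up, x along its long side. A clear box standing in a low steel tray (136x116 mm), fixed. Over its rim lip it measures 112 (x) x 92 mm (y), opening 98 x 78 mm; the lip is 6 mm high and stands 4 mm proud of the walls.
- cheese_top (a point): centre of the level top face of the block of cheese (86x66 mm, fixed) in the press box; it varies from 23 to 32 mm below the rim.
- wire_rest: fixed steel wire rest that holds the lid tilted 30 degrees; origin on the worktop, 76 mm under the lid_under point, z up, x towards the high end of its slope. Two 8 mm rods run up the slope under the lid's long edges (43.5 mm either side); at the low end each has a hook 11 mm high in front of the lid's low edge. Highest point 0.11 m.
- lid_under (a point): press lid: centre of its flat underside, which belongs on the rim (this point then at press_rim). White plate 116 (x) x 96 (y) x 8 mm, z out of its upper face; either way round fits. Tapered ribs below, 94 x 74 mm at the root, 8 mm deep, enter the opening with 2 mm play a side. Starts loose on the wire rest, its x up the slope; lift it off along its own z. About 0.63 kg in all.
- lid_grip (a point): centre of the grey sleeve on the lid's upper face, by which it is gripped: 34 mm from the underside along the lid's z, same axes. Middle of the grip, the sleeve being 54 mm along x, 30 mm along y (grip across y), from 8 to 44 mm above the underside. The gauge stem stands 2 mm above the sleeve with the foot free, up to 26 mm with it pushed in.
- gauge_foot (a joint): height gauge: how far (m) the lid's sprung foot is pushed up, 0 hanging free, at most 0.024. Steel plate 70x52x5 mm, its sole 42 mm below the lid's underside when free; on the seated lid it reads 42 mm less the cheese's depth below the rim (10 to 19 mm). Spring 0.9 N at 0 plus 60 N/m, weaker than the lid's weight, so the lid stays seated by itself.
- foot_sole (a point): centre of the underside of the sprung foot, on the lid's z axis; its distance below lid_under is 42 mm less the gauge reading.
- wall_foot (a point): point on the worktop at the foot of the plain wall at its far left end: high, solid, it runs through this point along the direction (0.5, -0.87) in x, y, seen from above. A tiled wall stands at right angles to it behind the canisters.
- canister_sugar: fixed equipment at the back: blue canister, 107 mm round, 125 mm high; origin under its middle. A like one, 145 mm high, stands 135 mm from it along (0.87, 0.5) in x, y, and a kettle beyond that. The high tiled wall runs behind both, 58 mm from their middles along (0.5, -0.87).
- press_lid: the lid itself; origin and axes as lid_under.
- clip_far (a joint): angle (rad) of the clip flap on the lid's +x edge: 0 hanging straight down (shut, its stop), 1.57 standing straight out; starts at 1.3 to 1.75, stiff (0.02 N m), stays where left. Hinge line along the edge, 60.5 mm from the lid's centre, 4 mm above its underside; flap 56 mm wide, 3 mm thick, 30 mm long; push its outer face. A tooth 14 mm from the hinge goes under the rim lip.
- clip_left (a joint): angle (rad) of the clip flap on the lid's +y edge: 0 hanging straight down (shut, its stop), 1.57 standing straight out; starts at 1.3 to 1.75, stiff (0.02 N m), stays where left. Hinge line along the edge, 50.5 mm from the lid's centre, 4 mm above its underside; flap 56 mm wide, 3 mm thick, 30 mm long; push its outer face. A tooth 14 mm from the hinge goes under the rim lip.
- clip_near (a joint): angle (rad) of the clip flap on the lid's -x edge: 0 hanging straight down (shut, its stop), 1.57 standing straight out; starts at 1.3 to 1.75, stiff (0.02 N m), stays where left. Hinge line along the edge, 60.5 mm from the lid's centre, 4 mm above its underside; flap 56 mm wide, 3 mm thick, 30 mm long; push its outer face. A tooth 14 mm from the hinge goes under the rim lip.
- clip_right (a joint): angle (rad) of the clip flap on the lid's -y edge: 0 hanging straight down (shut, its stop), 1.57 standing straight out; starts at 1.3 to 1.75, stiff (0.02 N m), stays where left. Hinge line along the edge, 50.5 mm from the lid's centre, 4 mm above its underside; flap 56 mm wide, 3 mm thick, 30 mm long; push its outer face. A tooth 14 mm from the hinge goes under the rim lip.
- salt_mid (a point): bystander: salt shaker, 44 mm round, 90 mm high; its centre, half-way up. Loose, leave it alone.
- mill_mid (a point): bystander: dark wooden pepper mill, 58 mm round, 170 mm high; its centre, half-way up. Loose, leave it alone.
- spice_mid (a point): bystander: spice jar with a red cap, 45 mm round, 106 mm high; its centre, half-way up. Loose, leave it alone.
- honey_mid (a point): bystander: squat jar with a green lid, 70 mm round, 84 mm high; its centre, half-way up. Loose, leave it alone.
- lemon_mid (a point): bystander: lemon, 76x56x55 mm, lying on the worktop; its centre, half-way up. Loose, leave it alone.
- mug_mid (a point): bystander: mug with a handle, 84x100x92 mm; its centre, half-way up. Loose, leave it alone.

How it is judged:
On the way, in this order (a step that is already met when the one before it is completed fails the run):
1. the lid lies flat on the rim of the box and its sprung foot rests on the cheese and reads its height (z of lid_under in the frame of press_rim between -0.0025 and 0.0025 m and horizontal distance between lid_under and press_rim below 0.006 m and angle between lid_under's own z axis and vertical below 0.04 rad and z of foot_sole in the frame of cheese_top between -0.0025 and 0.0025 m and value of joint gauge_foot above 0.006 m), for 0.3 s.
2. all four clips are folded down and shut (all of step 1 and value of joint each of clip_far, clip_left, clip_near, clip_right below 0.2 rad), for 0.2 s.
At the end, for the whole second after the job is handed in: The lid lies flat on the rim (within 2.5 mm in height and 0.04 rad, centred within 6 mm) with the foot's sole on the cheese (within 2.5 mm) and the gauge reading over 6 mm; all four clips are within 0.2 rad of shut; every bystander's centre is within 30 mm of where it stood; nothing is held (all of step 2 and distance of each of salt_mid, mill_mid, spice_mid, honey_mid, lemon_mid, mug_mid from where it was at the start of the episode below 0.03 m); the robot touches nothing.
It fails at once if the lid is dropped or slammed onto the box (over 0.4 m/s within 40 mm of the rim) (horizontal distance between lid_under and press_rim below 0.04 m and z of lid_under in the frame of press_rim below 0.04 m and linear speed of press_lid above 0.4 m/s).
It fails at once if a bystander is knocked over or shoved more than 40 mm (distance of any of salt_mid, mill_mid, spice_mid, honey_mid, lemon_mid, mug_mid from where it was at the start of the episode above 0.04 m).
It also fails if it takes over 61 s, if anything falls off the work surface, if the arm or the gripper's body presses on something with over 40 N, if the wrist force passes 120 N, or if a joint passes its speed limit or range.

## Working session

There is one attempt and no reset: what is moved stays moved. The work goes in short steps, Python scripts to look and compute and a tool call to move; the robot and the scene stay as the last step left them, time stands still between calls to the robot, and variables do not carry over. Pictures are saved under pics/ and viewed, at most 10 in all, crops included, and the job is handed in when it is done.

Besides the shell and the picture viewer there is one more tool, called after "Emit:" by a JSON object that holds its "fn" and its "kwargs", one argument or row to a line. step_arm: Moves the arm, as the interface text tells. Its arguments: {"type":"object","properties":{"series":{"type":"array","items":{"type":"array","items":{"type":"number"}}},"force":{"type":"number"}},"required":["series"]}

```bash
mkdir -p pics; ls; cat > h.py <<'E'
import numpy as np, cv2
from scipy.spatial.transform import Rotation as R
from bench import arm
def cam(n,save=None):
    c=arm.camera(n)
    if save: cv2.imwrite('pics/'+save,c['frame'])
    c['R']=cv2.Rodrigues(np.array(c['rvec'],float))[0]; c['t']=np.array(c['tvec'],float).ravel()
    c['o']=-c['R'].T@c['t']; c['name']=n; return c
def ray(c,u,v):
    x,y=(u-c['cx'])/c['fx'],(v-c['cy'])/c['fy']
    if c['name']=='wrist':
        r=np.hypot(x,y); d=np.array([x*np.sinc(r/np.pi),y*np.sinc(r/np.pi),np.cos(r)])
    else: d=np.array([x,y,1.])
    d=c['R'].T@d; return d/np.linalg.norm(d)
def plane(c,u,v,z):
    d=ray(c,u,v); return c['o']+d*(z-c['o'][2])/d[2]
def proj(c,p):
    q=c['R']@np.array(p,float)+c['t']
    if c['name']=='wrist':
        r=np.hypot(q[0],q[1]); th=np.arctan2(r,q[2]); s=th/max(r,1e-9)
        return c['fx']*q[0]*s+c['cx'],c['fy']*q[1]*s+c['cy']
    return c['fx']*q[0]/q[2]+c['cx'],c['fy']*q[1]/q[2]+c['cy']
def tri(c1,p1,c2,p2):
    d1,d2=ray(c1,*p1),ray(c2,*p2)
    A=np.stack([d1,-d2],1); s=np.linalg.lstsq(A,c2['o']-c1['o'],rcond=None)[0]
    a,b=c1['o']+s[0]*d1,c2['o']+s[1]*d2
    return (a+b)/2,np.linalg.norm(a-b)
def delta(pos,Rt):
    s=arm.read_state(); q=s['orientation']; R0=R.from_quat([q[1],q[2],q[3],q[0]])
    return (R0.inv()*Rt).as_rotvec(), R0.inv().apply(np.array(pos)-s['position'])
E
python3 - <<'E'
from h import *
for n in('scene','top','wrist'):
    c=cam(n,n+'0.png'); print(n,c['o'].round(3),c['fx'],c['cx'],c['cy'],c['R'].round(2).tolist())
print(arm.read_state())
E
```

```text
pics
scene [-0.218 -0.744  0.528] 378.088578766038 324.16387245937443 204.2697231510704 [[0.5, -0.87, -0.02], [-0.4, -0.21, -0.89], [0.77, 0.45, -0.45]]
top [ 0.299 -0.333  1.136] 392.1234239264941 320.3937050134889 193.92599135196068 [[-0.02, -1.0, -0.03], [-0.98, 0.02, -0.18], [0.18, 0.03, -0.98]]
wrist [ 0.278 -0.536  0.384] 309.70691628693146 313.8823811355118 201.60930457756362 [[0.34, -0.94, -0.0], [-0.9, -0.33, 0.28], [-0.26, -0.09, -0.96]]
{'time': 0.15, 'qpos': array([-1.33305905e+00,  3.59389897e-01,  1.51114228e+00, -7.31869915e-06,
        1.27248867e+00, -1.15094729e-01]), 'dq': array([ 0.00029342, -0.00368924, -0.00279683,  0.000183  , -0.00029333,
       -0.00304255]), 'tau': array([ 7.33424113e-04, -5.15757179e+01, -2.71007073e+01,  6.74788048e-02,
        3.06472764e-02, -7.14279145e-05]), 'position': array([ 0.20720963, -0.56255536,  0.22998852]), 'orientation': array([-7.12543530e-04,  9.84478574e-01,  1.75503356e-01, -4.72524792e-05]), 'wrist_force': array([-0.48067283, -0.80262231, -0.51496325]), 'moment': array([-0.0232514 ,  0.00847876,  0.00762523]), 'grip_force': 0.0, 'gripper_width': 0.0879628763090725}
```

View pics/scene0.png

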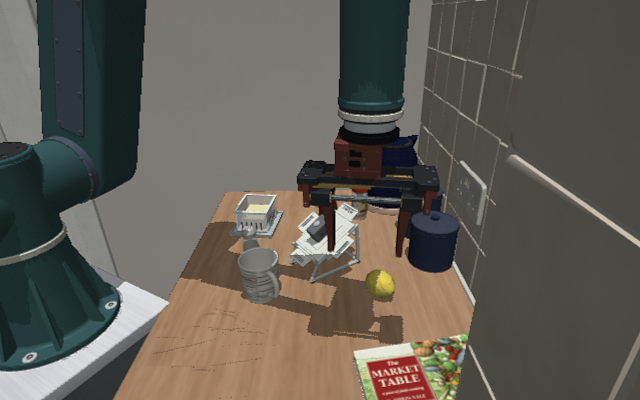

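View pics/top0.png

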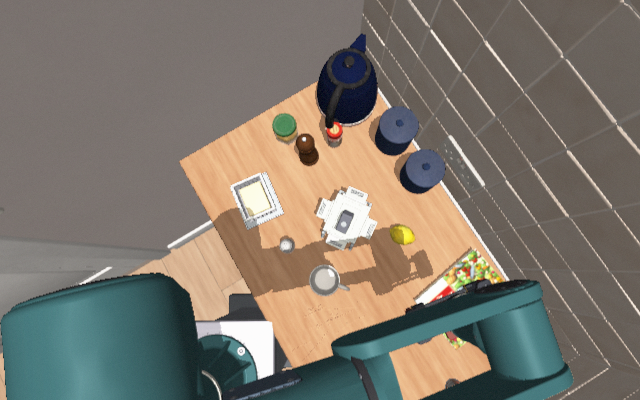

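The scene view shows the lid on its rest (~(325,235)) and the box (~(256,210)). The top view shows the box at (256,200), the lid at (346,217), and the shaker, mug and lemon near the path at (287,244), (325,280) and (402,235).

```bash
python3 - <<'E'
import cv2
a=cv2.imread('pics/top0.png')[160:270,220:390]; a=cv2.resize(a,None,fx=4.7,fy=4.7,interpolation=cv2.INTER_CUBIC)
cv2.imwrite('pics/topc.png',a)
E
```

```text
(no output)
```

View pics/topc.png

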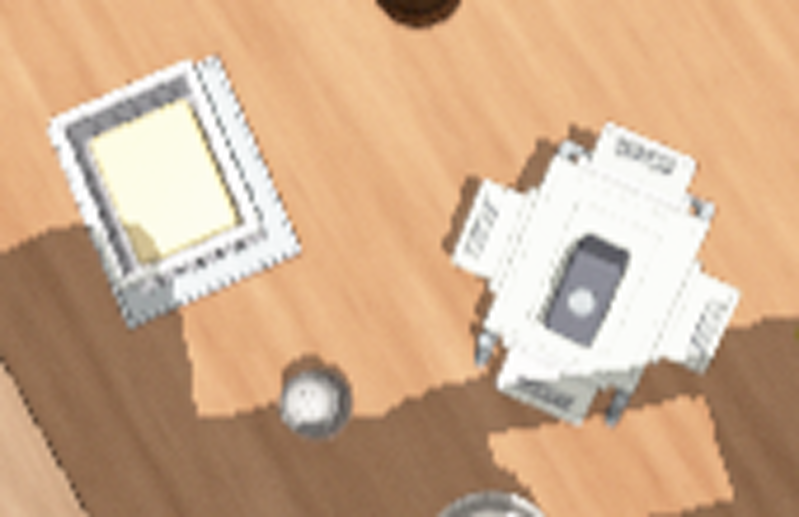

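View pics/wrist0.png

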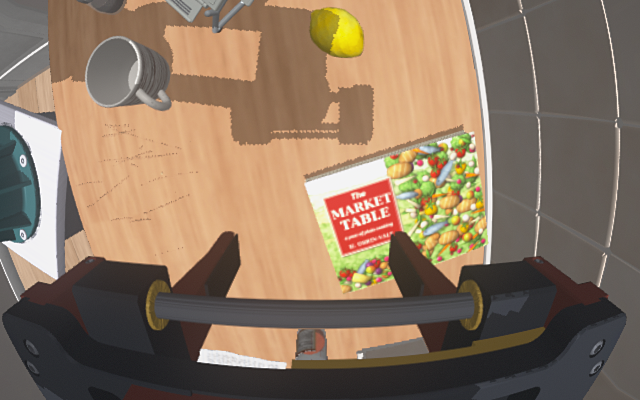

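The crop shows the stem dot at crop (580,302), the lid's long axis from lower left (hooks) to upper right, and the box rim with corners near (50,122), (190,60), (262,235) and (128,290). The wrist view is mostly book, lemon and mug.

```bash
python3 - <<'E'
from h import *
c=cam('top')
f=lambda p,z: plane(c,220+(p[0]+.5)/4.7-.5,160+(p[1]+.5)/4.7-.5,z)
ang=lambda a,b: np.degrees(np.arctan2(*(b-a)[[1,0]]))
st=f((580,302),.116); print('stem',st)
l,r=f((478,228),.08),f((712,320),.08); print('y dir',ang(r,l),np.linalg.norm(l-r))
h1,h2=f((485,345),.05),f((615,405),.05); print('hooks',ang(h2,h1),np.linalg.norm(h1-h2),(h1+h2)/2)
h1,h2=f((572,150),.1),f((705,205),.1); print('tops',ang(h2,h1),np.linalg.norm(h1-h2),(h1+h2)/2)
P=[f(p,.07) for p in((50,122),(190,60),(262,235),(128,290))]
for a,b in zip(P,P[1:]+P[:1]): print(a.round(3),ang(a,b),np.linalg.norm(a-b))
print('rim',np.mean(P,0))
Q=[f(p,.045) for p in((88,150),(190,98),(240,225),(145,262))]
for a,b in zip(Q,Q[1:]+Q[:1]): print(a.round(3),ang(a,b),np.linalg.norm(a-b))
for p,z in(((318,398),.09),):print('salt',f(p,z))
for n,u,v,z in(('mill',307,148,.17),('mug',325,280,.09),('can',422,168,.125),('lemon',402,235,.03)): print(n,plane(c,u,v,z))
E
```

```text
stem [ 0.40256598 -0.36032452  0.116     ]
y dir 67.0627919791443 0.14399990188910355
hooks 64.07571201158473 0.08357590735284406 [ 0.36685923 -0.34315462  0.05      ]
tops 65.7193042346213 0.08154017728169033 [ 0.47443904 -0.39585537  0.1       ]
[ 0.521 -0.05   0.07 ] -66.85389288516132 0.09066392342186648
[ 0.557 -0.133  0.07 ] -157.83597362001703 0.11485081235851503
[ 0.451 -0.177  0.07 ] 111.28544521012186 0.08428103858071295
[ 0.42  -0.098  0.07 ] 25.42391687045563 0.11218606524644877
rim [ 0.48724168 -0.11456133  0.07      ]
[ 0.509 -0.067  0.045] -63.65674345344698 0.06908686642845535
[ 0.539 -0.129  0.045] -158.60067316777926 0.08459066541954932
[ 0.461 -0.16   0.045] 110.24664356552384 0.06085652856023419
[ 0.439 -0.103  0.045] 27.288939389650007 0.07782326181000371
salt [ 0.35407333 -0.21158953  0.09      ]
mill [ 0.59367583 -0.27244857  0.17      ]
mug [ 0.25961479 -0.30992584  0.09      ]
can [ 0.54418917 -0.57157459  0.125     ]
lemon [ 0.37647453 -0.52627055  0.03      ]
```

```bash
cat >> h.py <<'E'
def frame(yaw,tilt):  # tool x heading yaw (deg), lid-like frame tilted (x up) by tilt deg; tool z = -lid z, tool x = lid x
    return R.from_euler('z',yaw,degrees=True)*R.from_euler('y',-tilt,degrees=True)*R.from_euler('x',180,degrees=True)
def plan(pos,Rt,n,p0=None,R0=None):
    s=arm.read_state(); q=s['orientation']
    if R0 is None: R0=R.from_quat([q[1],q[2],q[3],q[0]])
    if p0 is None: p0=s['position']
    w=(R0.inv()*Rt).as_rotvec()/n; dp=(np.array(pos)-p0)/n
    for i in range(n):
        Ri=R0*R.from_rotvec(w*i)
        print(np.concatenate([w,Ri.inv().apply(dp)]).round(4).tolist())
    if abs(w).max()>.186 or np.linalg.norm(dp)>.0625: print('TOO BIG',abs(w).max(),np.linalg.norm(dp))
E
python3 - <<'E'
from h import *
u=np.array([.4235,-.370,.076]); T=frame(-24.5,30); z=T.apply([0,0,1])
print(z); plan(u-.14*z,T,5); plan(u-.14*z,T,6)
E
```

```text
[ 0.45498064 -0.20734662 -0.8660254 ]
[-0.0411, 0.0994, 0.1524, 0.044, -0.031, 0.0066]
[-0.0411, 0.0994, 0.1524, 0.0379, -0.0376, 0.0093]
[-0.0411, 0.0994, 0.1524, 0.0307, -0.0433, 0.011]
[-0.0411, 0.0994, 0.1524, 0.0226, -0.0478, 0.0118]
[-0.0411, 0.0994, 0.1524, 0.0139, -0.0511, 0.0116]
[-0.0342, 0.0828, 0.127, 0.0366, -0.0259, 0.0055]
[-0.0342, 0.0828, 0.127, 0.0325, -0.0305, 0.0074]
[-0.0342, 0.0828, 0.127, 0.0277, -0.0346, 0.0088]
[-0.0342, 0.0828, 0.127, 0.0223, -0.0381, 0.0096]
[-0.0342, 0.0828, 0.127, 0.0165, -0.0409, 0.0099]
[-0.0342, 0.0828, 0.127, 0.0103, -0.0429, 0.0096]
```

Emit:
{"fn": "step_arm", "kwargs": {
  "series": [
    [-0.034,0.083,0.127,0.0366,-0.0259,0.0055,1],
    [-0.034,0.083,0.127,0.0325,-0.0305,0.0074,1],
    [-0.034,0.083,0.127,0.0277,-0.0346,0.0088,1],
    [-0.034,0.083,0.127,0.0223,-0.0381,0.0096,1],
    [-0.034,0.083,0.127,0.0165,-0.0409,0.0099,1]
  ]
}}

```text
time: 0.82
position: [0.3348, -0.3776, 0.2033]
orientation: [0.047, 0.965, -0.145, 0.215]
wrist_force: [0.5, -0.3, -0.3]
gripper_width: 0.088
grip_force: 0.0
```

Emit:
{"fn": "step_arm", "kwargs": {
  "series": [
    [-0.034,0.083,0.127,0.0103,-0.0429,0.0096,1],
    [0,0,0,0,0,0,1]
  ]
}}

```text
time: 1.08
position: [0.3589, -0.3351, 0.1954]
orientation: [0.052, 0.944, -0.205, 0.252]
wrist_force: [-0.2, 0.4, -0.7]
gripper_width: 0.0877
grip_force: 0.0
```

```bash
python3 - <<'E'
from h import *
u=np.array([.4235,-.370,.076]); T=frame(-24.5,30); z=T.apply([0,0,1])
print(delta(u-.14*z,T)); c=cam('wrist','w1.png')
print([tuple(np.round(proj(c,p))) for p in (u,u-.046*z)])
E
```

```text
(array([-0.00627341,  0.0028999 , -0.00086546]), array([ 3.74518440e-03,  4.92952586e-03, -1.94473803e-05]))
[(np.float64(320.0), np.float64(188.0)), (np.float64(321.0), np.float64(201.0))]
```

View pics/w1.png

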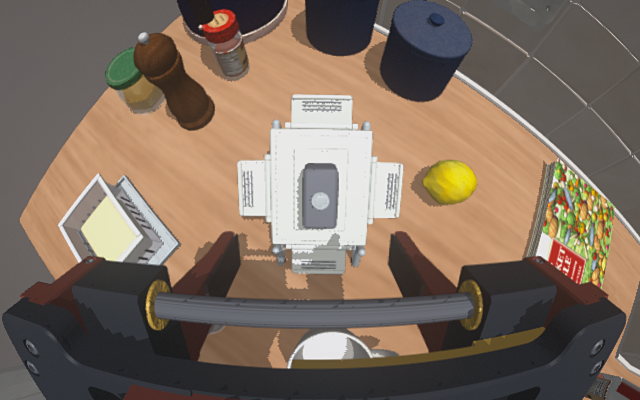

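The stem is at (320,200), as predicted, and the lid's axes line up with the image. The estimate holds, so I'll go down and grip.

Emit:
{"fn": "step_arm", "kwargs": {
  "series": [
    [-0.006,0.003,0,0.0037,0.0049,0.03,1],
    [0,0,0,0,0,0.045,1],
    [0,0,0,0,0,0.042,1],
    [0,0,0,0,0,0,1]
  ]
}}

```text
time: 1.62
position: [0.4149, -0.3733, 0.0963]
orientation: [0.057, 0.944, -0.206, 0.253]
wrist_force: [0.1, 0.4, -0.8]
gripper_width: 0.0879
grip_force: 0.0
```

Emit:
{"fn": "step_arm", "kwargs": {
  "force": 40,
  "series": [
    [0,0,0,0,0,0,0],
    [0,0,0,0,0,0,0],
    [0,0,0,0,0,0,0],
    [0,0,0,0,0,0,0],
    [0,0,0,0,0,0,0]
  ]
}}

```text
time: 2.25
position: [0.4141, -0.3718, 0.0989]
orientation: [0.058, 0.943, -0.205, 0.255]
wrist_force: [-0.3, 4.5, 2.2]
gripper_width: 0.0412
grip_force: 2.2
```

Emit:
{"fn": "step_arm", "kwargs": {
  "series": [
    [0,0,0,0,0,0,0],
    [0,0,0,0,0,0,0],
    [0,0,0,0,0,0,0]
  ]
}}

```text
time: 2.62
position: [0.4146, -0.369, 0.0983]
orientation: [0.055, 0.943, -0.205, 0.255]
wrist_force: [1.1, 7.4, 6.6]
gripper_width: 0.03
grip_force: 39.9
```

```bash
python3 - <<'E'
from h import *
u=np.array([.4235,-.370,.076]); T=frame(-24.5,30); z=T.apply([0,0,1])
print(delta(u-.023*z,T)); print(arm.read_state())
E
```

```text
(array([-0.00015789, -0.00342649, -0.00096347]), array([-0.00373517, -0.00274289,  0.00052841]))
{'time': 2.625, 'qpos': array([-1.05636154,  0.35638294,  2.16630409,  1.04894581,  0.34838191,
       -0.01116705]), 'dq': array([-0.00236287,  0.00116687,  0.00113129, -0.00069926, -0.0011857 ,
        0.00027782]), 'tau': array([ -3.32464792, -35.76345205, -16.45854056,   0.56765271,
        -2.59895705,  -0.34819376]), 'position': array([ 0.41459039, -0.368958  ,  0.09825225]), 'orientation': array([ 0.0550703 ,  0.94340355, -0.20528824,  0.25458544]), 'wrist_force': array([1.06081749, 7.42264998, 6.61036471]), 'moment': array([ 1.09709912, -0.4526054 ,  0.25535977]), 'grip_force': 39.93672072887421, 'gripper_width': 0.030016979504129463}
```

Gripped, 30 mm wide. I'll lift it along its own z.

Emit:
{"fn": "step_arm", "kwargs": {
  "series": [
    [0,0,0,0,0,-0.01,0],
    [0,0,0,0,0,-0.025,0],
    [0,0,0,0,0,-0.035,0],
    [0,0,0,0.014,0,-0.025,0],
    [0,0,0,0.014,0,-0.025,0]
  ]
}}

```text
time: 3.25
position: [0.38, -0.3545, 0.2154]
orientation: [0.056, 0.944, -0.206, 0.253]
wrist_force: [1.2, -0.7, -5.8]
gripper_width: 0.0297
grip_force: 39.8
```

```bash
python3 - <<'E'
from h import *
s=arm.read_state();print(s['position'],s['wrist_force'],s['gripper_width'],s['qpos'].round(2))
T=frame(0,10); plan([.41,-.27,.215],T,3)
print();T2=frame(23.5,0); plan([.49,-.113,.195],T2,4,np.array([.41,-.27,.215]),T)
E
```

```text
[ 0.38002821 -0.35451578  0.2154147 ] [ 1.23126923 -0.69787519 -5.77905803] 0.029712634756103362 [-1.12  0.07  2.1   0.57  0.63  0.48]
[0.0501, -0.1145, -0.1351, -0.0023, -0.0298, -0.0013]
[0.0501, -0.1145, -0.1351, 0.0016, -0.0298, 0.0003]
[0.0501, -0.1145, -0.1351, 0.0057, -0.0293, 0.0013]

[0.0089, -0.043, -0.1023, 0.0188, -0.0393, 0.0084]
[0.0089, -0.043, -0.1023, 0.0231, -0.037, 0.0078]
[0.0089, -0.043, -0.1023, 0.0271, -0.0344, 0.0071]
[0.0089, -0.043, -0.1023, 0.0307, -0.0314, 0.0061]
```

Emit:
{"fn": "step_arm", "kwargs": {
  "series": [
    [0.05,-0.1145,-0.135,-0.0023,-0.0298,-0.0013,0],
    [0.05,-0.1145,-0.135,0.0016,-0.0298,0.0003,0],
    [0.05,-0.1145,-0.135,0.0057,-0.0293,0.0013,0],
    [0.009,-0.043,-0.102,0.0188,-0.0393,0.0084,0],
    [0.009,-0.043,-0.102,0.0231,-0.037,0.0078,0]
  ]
}}

```text
time: 3.88
position: [0.451, -0.1919, 0.2042]
orientation: [0.001, 0.994, 0.103, 0.043]
wrist_force: [-0.0, -0.6, -7.5]
gripper_width: 0.0295
grip_force: 39.9
```

Emit:
{"fn": "step_arm", "kwargs": {
  "series": [
    [0.009,-0.043,-0.102,0.0271,-0.0344,0.0071,0],
    [0.009,-0.043,-0.102,0.0307,-0.0314,0.0061,0],
    [0,0,0,0,0,0,0],
    [0,0,0,0,0,0,0]
  ]
}}

```text
time: 4.38
position: [0.4905, -0.1146, 0.1943]
orientation: [0.001, 0.979, 0.203, -0.0]
wrist_force: [-1.2, 0.1, -7.3]
gripper_width: 0.0298
grip_force: 40.0
```

```bash
python3 - <<'E'
from h import *
print(delta([.49,-.113,.195],frame(23.5,0)), arm.read_state()['qpos'].round(2))
c=cam('wrist'); t=cam('top'); s=cam('scene')
np.save('c2.npy',[c,t,s],allow_pickle=True)
a=cv2.resize(t['frame'][150:260,190:330],None,fx=2.8,fy=2.8,interpolation=cv2.INTER_CUBIC)
b=cv2.resize(s['frame'][150:260,190:330],None,fx=2.8,fy=2.8,interpolation=cv2.INTER_CUBIC)
w=c['frame'][0:290,:]
o=np.zeros((a.shape[0]+290,784,3),np.uint8); o[:a.shape[0],:392]=a; o[:b.shape[0],392:392+b.shape[1]]=b; o[a.shape[0]:,:640]=w
cv2.imwrite('pics/m2.png',o); print(o.shape)
E
```

```text
(array([ 0.00249352,  0.00080885, -0.00118869]), array([ 0.00013878, -0.00166585, -0.00072703])) [-0.36  0.26  1.76 -0.    1.12  0.8 ]
(598, 784, 3)
```

View pics/m2.png

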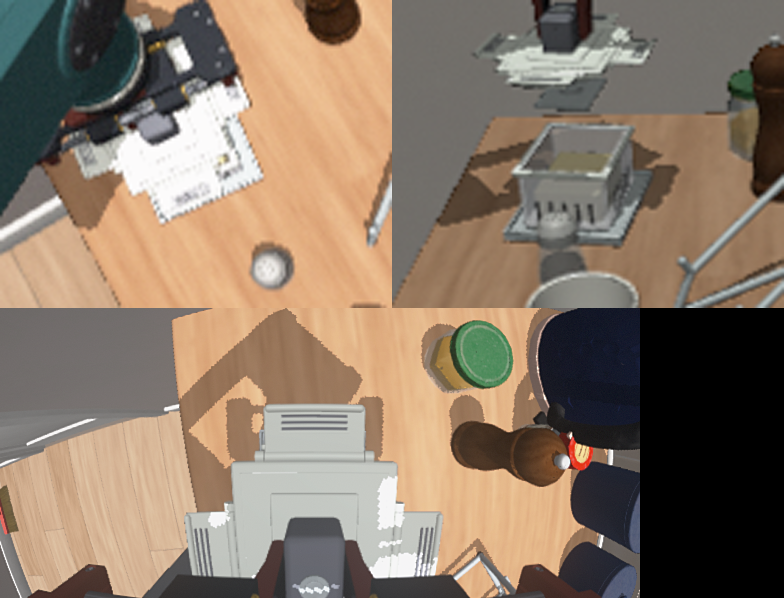

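The lid is level over the box, and the scene view shows the rim below it. In the wrist view the lid covers the box, so I'll back off along −x to see both at once.

Emit:
{"fn": "step_arm", "kwargs": {
  "series": [
    [0,0,0,-0.035,0,0,0],
    [0,0,0,-0.05,0,0,0],
    [0,0,0,-0.03,0,0,0],
    [0,0,0,0,0,0,0],
    [0,0,0,0,0,0,0]
  ]
}}

```text
time: 5.15
position: [0.3864, -0.1615, 0.1956]
orientation: [0.002, 0.979, 0.202, 0.002]
wrist_force: [-0.1, 0.3, -6.4]
gripper_width: 0.0299
grip_force: 40.0
```

```bash
python3 - <<'E'
from h import *
c=cam('wrist'); np.save('c3.npy',[c],allow_pickle=True); print(arm.read_state()['position'],arm.read_state()['orientation'])
cv2.imwrite('pics/w3.png',cv2.resize(c['frame'][:300,120:520],None,fx=2,fy=2,interpolation=cv2.INTER_CUBIC))
E
```

```text
[ 0.38679284 -0.16132719  0.19563353] [0.00228914 0.9793452  0.20217513 0.0017189 ]
```

View pics/w3.png

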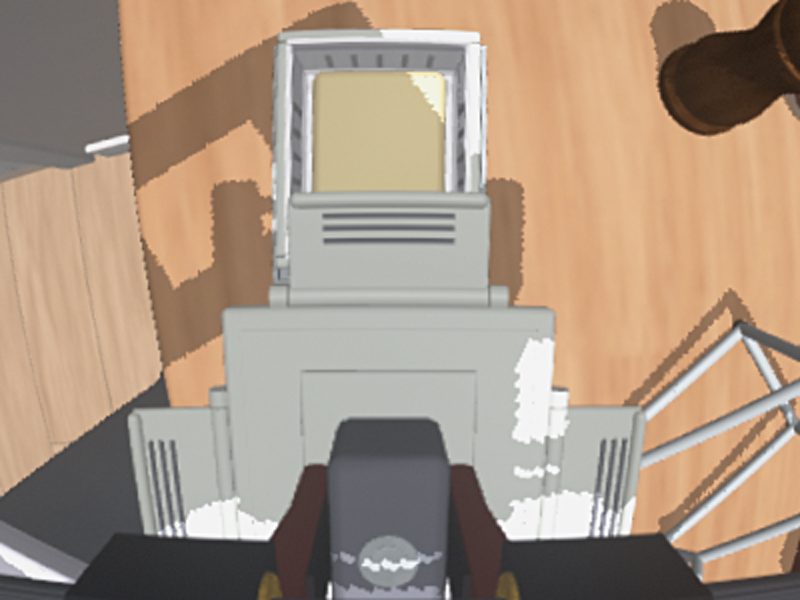

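The picture shows the rim's outer far corners at crop (279,35) and (482,36), the lid's far edge at y≈310, and its sides at x≈225 and 553.

```bash
python3 - <<'E'
from h import *
c=np.load('c3.npy',allow_pickle=True)[0]; g=cv2.cvtColor(c['frame'],cv2.COLOR_BGR2GRAY)
F=lambda x,y:((x+.5)/2-.5+120,(y+.5)/2-.5)
s=arm.read_state();q=s['orientation'];T=R.from_quat([q[1],q[2],q[3],q[0]]);p0=s['position']
def tl(x,y,z): # position in tool-heading frame
    return (T.inv().apply(plane(c,*F(x,y),z)-p0)*1000).round(1)
print(c['o'])
for n,x,y,z in(('oFL',279,35,.07),('oFR',482,36,.07),('oL',275,180,.07),('oR',485,180,.07),('lid FL',225,312,.1805),('lid FR',553,312,.1805),('lidL',222,385,.1805),('lidR',556,385,.1805),('stem',388,560,.2185),('sleeve L',328,480,.2165),('R',449,480,.2165)): print(n,tl(x,y,z))
print('row50',g[50,255:370].tolist()); print('row80',g[80,255:370].tolist())
for col in (285,305,330): print('col',col,g[8:45,col].tolist())
print('col240',g[145:175,240].tolist(),'row190',g[190,222:240].tolist(),g[190,390:402].tolist())
E
```

```text
[ 0.45489948 -0.1305491   0.34968052]
oFL [168.5 -49.8 125.8]
oFR [167.4  42.  126.3]
oL [ 99.3 -51.2 125.6]
oR [ 98.8  42.7 126.1]
lid FL [ 53.5 -46.4  15. ]
lid FR [53.3 45.7 15.5]
lidL [ 32.4 -48.5  15. ]
lidR [32.1 47.8 15.5]
stem [ -1.9  -0.8 -22.9]
sleeve L [ 18.5 -14.7 -20.9]
R [ 18.4  13.5 -20.8]
row50 [118, 122, 148, 171, 184, 186, 189, 206, 225, 227, 197, 132, 127, 131, 129, 131, 157, 180, 201, 231, 238, 157, 152, 165, 174, 184, 187, 187, 186, 186, 186, 187, 186, 187, 187, 187, 186, 187, 187, 187, 187, 188, 187, 188, 189, 188, 188, 188, 189, 189, 188, 189, 189, 189, 189, 190, 189, 189, 190, 189, 189, 189, 190, 191, 191, 191, 190, 191, 191, 190, 190, 190, 191, 191, 191, 190, 190, 192, 219, 243, 245, 243, 241, 241, 240, 236, 222, 203, 216, 236, 227, 186, 175, 151, 140, 146, 143, 181, 239, 233, 240, 243, 244, 245, 231, 203, 216, 224, 165, 182, 185, 184, 186, 188, 189]
row80 [160, 145, 153, 168, 185, 187, 191, 213, 227, 229, 196, 132, 124, 112, 98, 117, 164, 182, 217, 238, 234, 137, 151, 168, 178, 184, 187, 186, 187, 187, 186, 187, 188, 186, 187, 188, 187, 187, 187, 188, 187, 1
[... 566 characters left out ...]
305 [185, 186, 182, 149, 172, 137, 144, 184, 188, 186, 200, 231, 218, 142, 133, 124, 130, 142, 144, 144, 143, 144, 143, 143, 142, 144, 172, 159, 170, 180, 185, 189, 188, 189, 188, 189, 189]
col 330 [180, 181, 181, 182, 181, 178, 161, 246, 245, 243, 243, 243, 227, 171, 135, 125, 124, 140, 143, 143, 143, 144, 143, 144, 142, 142, 154, 171, 230, 236, 241, 241, 241, 241, 242, 242, 240]
col240 [122, 122, 121, 122, 121, 122, 121, 122, 128, 159, 175, 181, 185, 186, 187, 187, 186, 187, 187, 186, 183, 187, 187, 186, 186, 186, 187, 187, 187, 187] row190 [179, 179, 179, 181, 181, 183, 184, 184, 187, 186, 173, 167, 179, 187, 186, 187, 185, 186] [243, 243, 244, 245, 246, 225, 192, 189, 190, 191, 191, 191]
```

```bash
python3 - <<'E'
from h import *
c=np.load('c3.npy',allow_pickle=True)[0]
s=arm.read_state();q=s['orientation'];T=R.from_quat([q[1],q[2],q[3],q[0]]);p0=s['position']
tl=lambda u,v,z:(T.inv().apply(plane(c,u,v,z)-p0)*1000).round(1)
for n,u,v,z in(('inL50',265.3,50,.07),('inL80',265.3,80,.07),('inR50',351.7,50,.07),('inR80',351.6,80,.07),('outL50',257,50,.07),('outR50',359.8,50,.07),('inF285',285,20.8,.07),('inF330',330,20.7,.07),('outF285',285,14.1,.07),('outF330',330,14.4,.07),('lidF',240,153.7,.180),('lidF',380,153.7,.180),
 ('cheeseL',276,60,.043),('cheeseR',342.5,60,.043),('cheeseF',310,35,.043)): print(n,tl(u,v,z))
g=cv2.cvtColor(c['frame'],cv2.COLOR_BGR2GRAY)
for col in(240,255,285,330,360,380): print(col,g[148:160,col].tolist())
for row in(170,180):print(row,g[row,224:240].tolist(),g[row,390:406].tolist())
E
```

```text
inL50 [136.  -43.9 125.7]
inL80 [107.9 -43.8 125.7]
inR50 [135.5  33.3 126.1]
inR80 [107.5  33.1 126.1]
outL50 [136.5 -51.4 125.7]
outR50 [135.8  40.6 126.2]
inF285 [163.6 -26.3 125.9]
inF330 [163.3  14.1 126.1]
outF285 [170.3 -26.3 125.9]
outF330 [169.7  14.1 126.1]
lidF [ 54.5 -41.9  15.5]
lidF [54.2 36.4 16. ]
cheeseL [131.1 -37.4 152.8]
cheeseR [130.7  27.5 153.1]
cheeseF [156.3  -4.2 153. ]
240 [122, 121, 122, 121, 122, 128, 159, 175, 181, 185, 186, 187]
255 [191, 185, 176, 168, 162, 160, 169, 179, 184, 187, 187, 186]
285 [192, 183, 177, 164, 143, 154, 171, 181, 185, 188, 188, 187]
330 [193, 184, 176, 165, 150, 155, 171, 182, 186, 190, 188, 189]
360 [196, 187, 179, 169, 156, 154, 166, 181, 186, 191, 190, 191]
380 [189, 185, 186, 188, 169, 142, 157, 178, 184, 190, 191, 190]
170 [133, 156, 187, 187, 186, 185, 185, 174, 170, 179, 187, 187, 187, 188, 187, 187] [192, 227, 248, 248, 249, 227, 200, 188, 185, 186, 187, 189, 189, 188, 188, 188]
180 [178, 180, 181, 182, 183, 183, 183, 164, 160, 173, 185, 187, 186, 187, 186, 187] [243, 243, 243, 244, 245, 243, 212, 173, 185, 188, 189, 188, 190, 192, 194, 192]
```

Box centre relative to lid centre, in the tool frame: x +118 mm, y −5 mm, yaw about 0. I'll move over it and go down.

```bash
python3 - <<'E'
from h import *
s=arm.read_state();q=s['orientation'];T=R.from_quat([q[1],q[2],q[3],q[0]])
g=s['position']+T.apply([.118,-.005,0]); g[2]=.165; y=np.degrees(np.arctan2(*T.apply([1,0,0])[[1,0]])); print(g,y)
np.save('goal.npy',[*g[:2],y]); plan(g,frame(y,0),4)
E
```

```text
[ 0.49316574 -0.11000724  0.165     ] 23.32882668486913
[0.0013, -0.0006, -0.0, 0.0295, -0.0013, 0.0077]
[0.0013, -0.0006, -0.0, 0.0295, -0.0013, 0.0077]
[0.0013, -0.0006, -0.0, 0.0295, -0.0013, 0.0077]
[0.0013, -0.0006, -0.0, 0.0295, -0.0013, 0.0077]
```

Emit:
{"fn": "step_arm", "kwargs": {
  "series": [
    [0.001,-0.001,0,0.0295,-0.0013,0.0075,0],
    [0.001,0,0,0.0295,-0.0013,0.0075,0],
    [0.001,-0.001,0,0.0295,-0.0013,0.0075,0],
    [0.001,0,0,0.0295,-0.0013,0.0075,0],
    [0,0,0,0,0,0.025,0]
  ]
}}

```text
time: 5.82
position: [0.4975, -0.1088, 0.141]
orientation: [0.002, 0.979, 0.204, 0.003]
wrist_force: [-0.5, -0.5, -6.6]
gripper_width: 0.0299
grip_force: 40.0
```

Emit:
{"fn": "step_arm", "kwargs": {
  "series": [
    [0,0,0,0,0,0.015,0],
    [0,0,0,0,0,0,0],
    [0,0,0,0,0,0,0]
  ]
}}

```text
time: 6.2
position: [0.4926, -0.1094, 0.1257]
orientation: [0.0, 0.979, 0.203, -0.0]
wrist_force: [0.1, -0.7, -6.7]
gripper_width: 0.0297
grip_force: 40.0
```

```bash
python3 - <<'E'
from h import *
g=np.load('goal.npy'); print(delta([g[0],g[1],.125],frame(g[2],0)),arm.read_state()['wrist_force'])
s=cam('scene'); t=cam('top')
a=cv2.resize(s['frame'][170:245,215:305],None,fx=8,fy=8,interpolation=cv2.INTER_CUBIC)
cv2.imwrite('pics/s4.png',a)
E
```

```text
(array([0.00041167, 0.00023444, 0.0009106 ]), array([0.00022568, 0.00080598, 0.00069025])) [ 0.06654317 -0.66300505 -6.7196127 ]
```

View pics/s4.png

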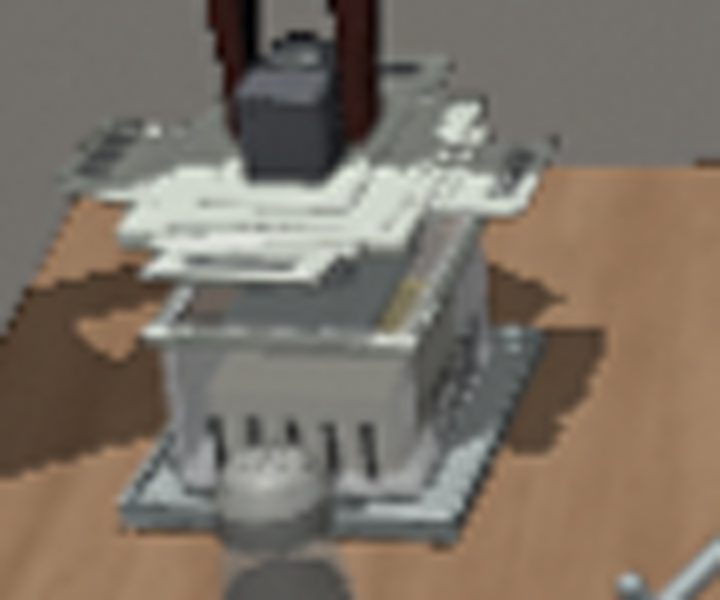

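The lid is centred above the mouth and the foot plate is over the opening. I'll lower it slowly.

Emit:
{"fn": "step_arm", "kwargs": {
  "series": [
    [0,0,0,0,0.0005,0.006,0],
    [0,0,0,0,0,0.006,0],
    [0,0,0,0,0,0.006,0],
    [0,0,0,0,0,0.004,0],
    [0,0,0,0,0,0,0]
  ]
}}

```text
time: 6.92
position: [0.4925, -0.1096, 0.103]
orientation: [0.0, 0.979, 0.203, -0.0]
wrist_force: [0.3, -0.9, -5.4]
gripper_width: 0.03
grip_force: 40.0
```

Emit:
{"fn": "step_arm", "kwargs": {
  "series": [
    [0,0,0,0,0,0.003,0],
    [0,0,0,0,0,0.003,0],
    [0,0,0,0,0,0,0]
  ]
}}

```text
time: 7.3
position: [0.4925, -0.1096, 0.0971]
orientation: [0.0, 0.979, 0.203, -0.0]
wrist_force: [0.6, -0.1, -4.6]
gripper_width: 0.0298
grip_force: 40.0
```

Emit:
{"fn": "step_arm", "kwargs": {
  "series": [
    [0,0,0,0,0,0.002,0],
    [0,0,0,0,0,0.001,0],
    [0,0,0,0,0,0,0]
  ]
}}

```text
time: 7.68
position: [0.4926, -0.1095, 0.0949]
orientation: [0.0, 0.979, 0.203, -0.0]
wrist_force: [-0.9, 1.4, 4.6]
gripper_width: 0.0298
grip_force: 40.0
```

Emit:
{"fn": "step_arm", "kwargs": {
  "series": [
    [0,0,0,0,0,0.001,0],
    [0,0,0,0,0,0,0]
  ]
}}

```text
time: 7.92
position: [0.4927, -0.1095, 0.0949]
orientation: [0.0, 0.979, 0.203, -0.0]
wrist_force: [-5.4, 1.7, 16.5]
gripper_width: 0.0298
grip_force: 40.0
```

Contact at the expected height, so it's seated. I'll ease off, release and back up.

Emit:
{"fn": "step_arm", "kwargs": {
  "series": [
    [0,0,0,0,0,-0.001,0],
    [0,0,0,0,0,0,0.6],
    [0,0,0,0,0,0,0.6],
    [0,0,0,0,0,0,0.6],
    [0,0,0,0,0,0,0.6]
  ]
}}

```text
time: 8.55
position: [0.4925, -0.1096, 0.0941]
orientation: [0.0, 0.979, 0.203, -0.0]
wrist_force: [-0.5, -0.6, -0.2]
gripper_width: 0.0525
grip_force: 0.0
```

Emit:
{"fn": "step_arm", "kwargs": {
  "series": [
    [0,0,0,0,0,-0.03,0.6],
    [0,0,0,0,0,-0.05,0.6],
    [0,0,0,0,0,-0.05,0.3],
    [0,0,0,-0.03,0,0,0],
    [0,0,0,0,0,0,0]
  ]
}}

```text
time: 9.18
position: [0.4638, -0.1216, 0.2246]
orientation: [0.0, 0.979, 0.202, -0.0]
wrist_force: [-0.1, -0.0, 0.8]
gripper_width: 0.0263
grip_force: 0.0
```

```bash
python3 - <<'E'
from h import *
c=cam('wrist'); np.save('c5.npy',[c],allow_pickle=True); print(arm.read_state()['position'],c['o'],arm.read_state()['qpos'].round(2))
g=np.load('goal.npy'); L=R.from_euler('z',g[2],degrees=True); ctr=np.array([g[0],g[1],.07])+L.apply([-.0038,.0005,0])
print(ctr)
for n,p in dict(stem=[0,0,.06],FL=[.058,.048,.008],FR=[.058,-.048,.008],NL=[-.058,.048,.008],NR=[-.058,-.048,.008]).items(): print(n,np.round(proj(c,ctr+L.apply(p)),1))
cv2.imwrite('pics/w5.png',c['frame'])
E
```

```text
[ 0.46460198 -0.12142601  0.22425232] [ 0.53307512 -0.09110175  0.37841169] [-0.4   0.19  1.77 -0.    1.18  0.76]
[ 0.4894784  -0.11105294  0.07      ]
stem [315.3 173.9]
FL [265.2 105.3]
FR [364.9 105.3]
NL [268.7 219.8]
NR [361.4 219.6]
```

View pics/w5.png

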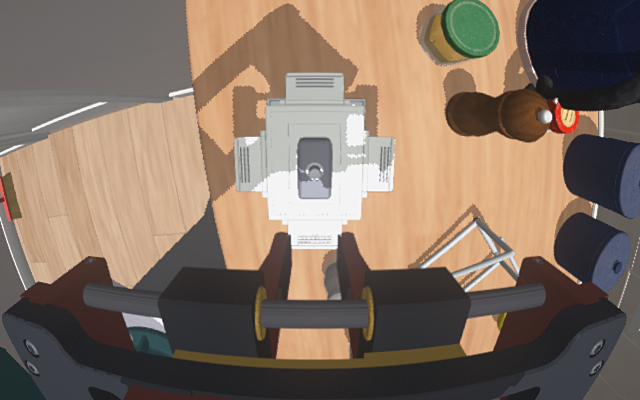

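The lid is seated, with corners near (267,103) and (363,218) matching the prediction and the stem raised. Next I'll push each clip down from above with closed fingers, then inward, starting with the far one.

```bash
cat >> h.py <<'E'
C=np.array([.4895,-.111,0.]); YAW=23.3; L=R.from_euler('z',YAW,degrees=True)
def lp(x,y,z,n,dy=0): plan(C+L.apply([x,y,z]),frame(YAW+dy,0),n)
def where():
    s=arm.read_state(); print('lid frame',(L.inv().apply(s['position']-C)*1000).round(1),'F',L.inv().apply(s['wrist_force']).round(1),s['gripper_width'],s['time'])
E
python3 -c "
from h import *
where(); lp(.0855,0,.165,3)"
```

```text
lid frame [-27.    0.3 224.3] F [0.6 0.5 0.1] 0.022052341929905798 9.225
[-0.0001, 0.0002, 0.0002, 0.0375, 0.0001, 0.0197]
[-0.0001, 0.0002, 0.0002, 0.0375, 0.0001, 0.0197]
[-0.0001, 0.0002, 0.0002, 0.0375, 0.0001, 0.0197]
```

Emit:
{"fn": "step_arm", "kwargs": {
  "series": [
    [0,0,0,0.0375,0,0.015,0],
    [0,0,0,0.0375,0,0.02,0],
    [0,0,0,0.0375,0,0.025,0],
    [0,0,0,0,0,0.04,0],
    [0,0,0,0,0,0,0]
  ]
}}

```text
time: 9.85
position: [0.5659, -0.0754, 0.1204]
orientation: [-0.002, 0.979, 0.203, -0.004]
wrist_force: [-1.0, -0.1, -0.2]
gripper_width: 0.0005
grip_force: 0.0
```

```bash
python3 -c "
from h import *
where()"
```

```text
lid frame [ 84.2   2.5 120.4] F [-1.   0.3 -0.2] 0.0004895944162762999 9.85
```

Emit:
{"fn": "step_arm", "kwargs": {
  "series": [
    [0,0,0,0.001,0,0.015,0],
    [0,0,0,0,0,0.02,0],
    [0,0,0,0,0,0.02,0],
    [0,0,0,0,0,0.018,0],
    [0,0,0,0,0,0,0]
  ]
}}

```text
time: 10.48
position: [0.569, -0.0766, 0.051]
orientation: [-0.0, 0.979, 0.202, -0.0]
wrist_force: [0.0, 0.6, -0.4]
gripper_width: 0.0005
grip_force: 0.0
```

Emit:
{"fn": "step_arm", "kwargs": {
  "series": [
    [0,0,0,-0.005,0,0,0],
    [0,0,0,-0.005,0,0,0],
    [0,0,0,-0.003,0,0,0],
    [0,0,0,0,0,0,0]
  ]
}}

```text
time: 10.98
position: [0.5568, -0.0818, 0.0515]
orientation: [0.0, 0.979, 0.203, -0.0]
wrist_force: [0.1, -0.1, -0.2]
gripper_width: 0.0002
grip_force: 0.0
```

```bash
python3 -c "
from h import *
where()"
```

```text
lid frame [73.4  0.2 51.5] F [ 0.1 -0.2 -0.2] 0.0002302738784337854 10.975
```

Emit:
{"fn": "step_arm", "kwargs": {
  "series": [
    [0,0,0,-0.001,0,0,0],
    [0,0,0,-0.001,0,0,0],
    [0,0,0,0,0,0,0]
  ]
}}

```text
time: 11.35
position: [0.5564, -0.0822, 0.0515]
orientation: [0.0, 0.979, 0.203, 0.001]
wrist_force: [4.1, 3.3, 1.0]
gripper_width: 0.0003
grip_force: 2.5
```

```bash
python3 -c "
from h import *
where()"
```

```text
lid frame [72.9  0.  51.5] F [5.1 1.4 1. ] 0.00025113127354151337 11.35
```

The far clip is shut, with a firm stop at 73 mm. Now the near clip.

Emit:
{"fn": "step_arm", "kwargs": {
  "series": [
    [0,0,0,0.012,0,0,0],
    [0,0,0,0,0,-0.05,0],
    [0,0,0,0,0,-0.06,0],
    [0,0,0,-0.04,0,0,0],
    [0,0,0,-0.06,0,0,0]
  ]
}}

```text
time: 11.98
position: [0.4755, -0.118, 0.1621]
orientation: [0.001, 0.979, 0.204, 0.0]
wrist_force: [-0.4, -0.8, 1.2]
gripper_width: 0.0006
grip_force: 0.0
```

Emit:
{"fn": "step_arm", "kwargs": {
  "series": [
    [0,0,0,-0.05,0,0,0],
    [0,0,0,-0.018,0,0,0],
    [0,0,0,0,0,0.02,0],
    [0,0,0,0,0,0,0]
  ]
}}

```text
time: 12.48
position: [0.4121, -0.1441, 0.1406]
orientation: [-0.001, 0.979, 0.203, -0.001]
wrist_force: [0.5, 0.4, -0.8]
gripper_width: 0.0009
grip_force: 0.0
```

```bash
python3 -c "
from h import *
where(); lp(-.0855,0,.051,5)"
```

```text
lid frame [-84.2   0.2 140.6] F [ 0.6  0.2 -0.8] 0.0009450869746274505 12.475
[-0.0003, 0.0004, 0.0003, -0.0002, 0.0001, 0.0179]
[-0.0003, 0.0004, 0.0003, -0.0002, 0.0001, 0.0179]
[-0.0003, 0.0004, 0.0003, -0.0002, 0.0001, 0.0179]
[-0.0003, 0.0004, 0.0003, -0.0003, 0.0, 0.0179]
[-0.0003, 0.0004, 0.0003, -0.0003, 0.0, 0.0179]
```

Emit:
{"fn": "step_arm", "kwargs": {
  "series": [
    [0,0,0,-0.001,0,0.022,0],
    [0,0,0,0,0,0.022,0],
    [0,0,0,0,0,0.023,0],
    [0,0,0,0,0,0.022,0],
    [0,0,0,0,0,0,0]
  ]
}}

```text
time: 13.1
position: [0.4113, -0.1443, 0.0515]
orientation: [-0.001, 0.979, 0.203, -0.001]
wrist_force: [0.9, 0.0, -0.0]
gripper_width: 0.0006
grip_force: 0.0
```

Emit:
{"fn": "step_arm", "kwargs": {
  "series": [
    [0,0,0,0.005,0,0,0],
    [0,0,0,0.005,0,0,0],
    [0,0,0,0.002,0,0,0],
    [0,0,0,0.001,0,0,0],
    [0,0,0,0,0,0,0]
  ]
}}

```text
time: 13.72
position: [0.4227, -0.14, 0.053]
orientation: [0.0, 0.979, 0.203, -0.001]
wrist_force: [-4.6, -3.0, 5.0]
gripper_width: 0.0004
grip_force: 2.9
```

```bash
python3 -c "
from h import *
where()"
```

```text
lid frame [-72.8  -0.2  53. ] F [-5.4 -0.9  5. ] 0.00042065263384416724 13.725
```

The near clip is shut. Next the left clip, with the tool turned 90°.

Emit:
{"fn": "step_arm", "kwargs": {
  "series": [
    [0,0,0,-0.012,0,0,0],
    [0,0,0,0,0,-0.05,0],
    [0,0,0,0,0,-0.06,0],
    [0,0,0,0,0,0,0]
  ]
}}

```text
time: 14.22
position: [0.4152, -0.1461, 0.1665]
orientation: [0.003, 0.979, 0.203, 0.004]
wrist_force: [0.2, -0.0, -0.9]
gripper_width: 0.0004
grip_force: 0.0
```

```bash
python3 -c "
from h import *
where(); lp(0,.077,.165,9,90)"
```

```text
lid frame [-82.1  -2.8 166.5] F [ 0.1 -0.1 -0.9] 0.0003874021199114296 14.225
[0.0012, 0.0002, -0.1744, 0.0091, -0.0089, 0.0002]
[0.0012, 0.0002, -0.1744, 0.0105, -0.0071, 0.0002]
[0.0012, 0.0002, -0.1744, 0.0116, -0.0052, 0.0002]
[0.0012, 0.0002, -0.1744, 0.0123, -0.0031, 0.0002]
[0.0012, 0.0002, -0.1744, 0.0127, -0.0009, 0.0002]
[0.0012, 0.0002, -0.1744, 0.0127, 0.0013, 0.0002]
[0.0012, 0.0002, -0.1744, 0.0122, 0.0035, 0.0002]
[0.0012, 0.0002, -0.1744, 0.0115, 0.0055, 0.0002]
[0.0012, 0.0002, -0.1744, 0.0103, 0.0074, 0.0002]
```

Emit:
{"fn": "step_arm", "kwargs": {
  "series": [
    [0,0,-0.1745,0.0091,-0.0089,0,0],
    [0,0,-0.1745,0.0105,-0.0071,0,0],
    [0,0,-0.1745,0.0116,-0.0052,0,0],
    [0,0,-0.1745,0.0123,-0.0031,0,0],
    [0,0,-0.1745,0.0127,-0.0009,0,0]
  ]
}}

```text
time: 14.85
position: [0.4357, -0.085, 0.1613]
orientation: [-0.001, 0.8, 0.6, -0.001]
wrist_force: [-1.1, -0.4, 0.3]
gripper_width: 0.0002
grip_force: 0.0
```

Emit:
{"fn": "step_arm", "kwargs": {
  "series": [
    [0,0,-0.1745,0.0127,0.0013,0,0],
    [0,0,-0.1745,0.0122,0.0035,0,0],
    [0,0,-0.1745,0.0115,0.0055,0,0],
    [0,0,-0.1745,0.0103,0.0074,0,0],
    [0,0,0,0,0,0.02,0]
  ]
}}

```text
time: 15.48
position: [0.4566, -0.0381, 0.1422]
orientation: [0.001, 0.548, 0.837, 0.0]
wrist_force: [-1.0, 0.4, -0.7]
gripper_width: 0.0003
grip_force: 0.0
```

Emit:
{"fn": "step_arm", "kwargs": {
  "series": [
    [0,0,0,0,0,0,0]
  ]
}}

```text
time: 15.6
position: [0.4539, -0.0381, 0.1406]
orientation: [-0.002, 0.549, 0.836, -0.001]
wrist_force: [-0.9, -0.8, -0.0]
gripper_width: 0.0004
grip_force: 0.0
```

```bash
python3 -c "
from h import *
where(); lp(0,.0755,.051,4,90)"
```

```text
lid frame [ -3.9  81.  140.6] F [-1.1 -0.4 -0. ] 0.0003932690887322311 15.6
[-0.001, -0.0007, 0.0004, -0.0014, 0.0011, 0.0224]
[-0.001, -0.0007, 0.0004, -0.0014, 0.001, 0.0224]
[-0.001, -0.0007, 0.0004, -0.0014, 0.001, 0.0224]
[-0.001, -0.0007, 0.0004, -0.0014, 0.001, 0.0224]
```

Emit:
{"fn": "step_arm", "kwargs": {
  "series": [
    [0,0,0,-0.0055,0.004,0.022,0],
    [0,0,0,0,0,0.022,0],
    [0,0,0,0,0,0.023,0],
    [0,0,0,0,0,0.022,0],
    [0,0,0,0,0,0,0]
  ]
}}

```text
time: 16.23
position: [0.4602, -0.042, 0.0522]
orientation: [-0.002, 0.549, 0.836, -0.001]
wrist_force: [-0.4, 0.3, 0.3]
gripper_width: 0.0005
grip_force: 0.0
```

Emit:
{"fn": "step_arm", "kwargs": {
  "series": [
    [0,0,0,-0.005,0,0,0],
    [0,0,0,-0.005,0,0,0],
    [0,0,0,-0.002,0,0,0],
    [0,0,0,-0.001,0,0,0],
    [0,0,0,0,0,0,0]
  ]
}}

```text
time: 16.85
position: [0.4665, -0.0532, 0.0539]
orientation: [-0.001, 0.549, 0.835, 0.0]
wrist_force: [-1.5, 5.5, 4.9]
gripper_width: 0.0006
grip_force: 3.1
```

```bash
python3 -c "
from h import *
where()"
```

```text
lid frame [ 1.8 62.1 53.9] F [0.8 5.7 4.9] 0.0005869795297784354 16.85
```

The left clip is shut. Now across to the right clip.

Emit:
{"fn": "step_arm", "kwargs": {
  "series": [
    [0,0,0,0.012,0,0,0],
    [0,0,0,0,0,-0.05,0],
    [0,0,0,0,0,-0.06,0],
    [0,0,0,-0.04,0,0,0],
    [0,0,0,-0.06,0,0,0]
  ]
}}

```text
time: 17.48
position: [0.5025, -0.1346, 0.165]
orientation: [0.001, 0.548, 0.836, 0.0]
wrist_force: [0.8, -0.6, -0.6]
gripper_width: 0.0004
grip_force: 0.0
```

Emit:
{"fn": "step_arm", "kwargs": {
  "series": [
    [0,0,0,-0.049,-0.001,0,0],
    [0,0,0,0,0,0.02,0],
    [0,0,0,0,0,0,0]
  ]
}}

```text
time: 17.85
position: [0.5192, -0.1798, 0.1422]
orientation: [-0.002, 0.549, 0.835, -0.001]
wrist_force: [-0.1, -0.3, -0.8]
gripper_width: 0.0003
grip_force: 0.0
```

```bash
python3 -c "
from h import *
where(); lp(0,-.0755,.051,4,90)"
```

```text
lid frame [  0.  -75.  142.2] F [-0.2 -0.3 -0.8] 0.0002875777602737346 17.85
[-0.0007, -0.0005, 0.0002, -0.0002, 0.0001, 0.0228]
[-0.0007, -0.0005, 0.0002, -0.0002, 0.0, 0.0228]
[-0.0007, -0.0005, 0.0002, -0.0002, 0.0, 0.0228]
[-0.0007, -0.0005, 0.0002, -0.0001, 0.0, 0.0228]
```

Emit:
{"fn": "step_arm", "kwargs": {
  "series": [
    [0,0,0,-0.001,0,0.022,0],
    [0,0,0,0,0,0.023,0],
    [0,0,0,0,0,0.023,0],
    [0,0,0,0,0,0.022,0],
    [0,0,0,0,0,0,0]
  ]
}}

```text
time: 18.48
position: [0.5197, -0.1799, 0.0527]
orientation: [-0.001, 0.549, 0.836, -0.001]
wrist_force: [-0.4, 0.3, -0.5]
gripper_width: 0.0006
grip_force: 0.0
```

Emit:
{"fn": "step_arm", "kwargs": {
  "series": [
    [0,0,0,0.005,0,0,0],
    [0,0,0,0.005,0,0,0],
    [0,0,0,0.002,0,0,0],
    [0,0,0,0.0015,0,0,0],
    [0,0,0,0,0,0,0]
  ]
}}

```text
time: 19.1
position: [0.5163, -0.1694, 0.0539]
orientation: [0.001, 0.549, 0.836, -0.0]
wrist_force: [2.1, -3.3, 2.9]
gripper_width: 0.0002
grip_force: 2.1
```

```bash
python3 -c "
from h import *
where()"
```

```text
lid frame [  1.5 -64.3  53.9] F [ 0.6 -3.9  2.9] 0.00015595567602713888 19.1
```

Emit:
{"fn": "step_arm", "kwargs": {
  "series": [
    [0,0,0,0.001,0,0,0],
    [0,0,0,0,0,0,0]
  ]
}}

```text
time: 19.35
position: [0.5163, -0.1691, 0.0539]
orientation: [0.001, 0.549, 0.836, -0.0]
wrist_force: [0.6, -7.2, 4.3]
gripper_width: 0.0004
grip_force: 2.9
```

Emit:
{"fn": "step_arm", "kwargs": {
  "series": [
    [0,0,0,-0.012,0,0,0],
    [0,0,0,0,0,-0.05,0],
    [0,0,0,0,0,-0.06,0],
    [0,0,0,-0.03,0,-0.04,0],
    [0,0,0,0,0,0,0]
  ]
}}

```text
time: 19.98
position: [0.5344, -0.2087, 0.2065]
orientation: [0.003, 0.55, 0.835, 0.0]
wrist_force: [-0.3, 1.0, -1.4]
gripper_width: 0.0006
grip_force: 0.0
```

```bash
python3 - <<'E'
from h import *
where()
c=cam('wrist'); s=cam('scene'); t=cam('top')
o=np.zeros((590,800,3),np.uint8)
o[:250,:400]=cv2.resize(c['frame'],(400,250)); 
o[:250,400:]=cv2.resize(t['frame'],(400,250))
o[250:590,:408]=cv2.resize(s['frame'][170:255,210:312],None,fx=4,fy=4,interpolation=cv2.INTER_CUBIC)
k=c['frame'][180:350,:]; p=np.round(proj(c,C+[0,0,.078])).astype(int); print(p)
k=c['frame'][max(p[1]-80,0):p[1]+80,max(p[0]-95,0):p[0]+95]; k=cv2.resize(k,None,fx=2,fy=2); o[250:250+k.shape[0],410:410+k.shape[1]]=k[:340,:390]
cv2.imwrite('pics/m6.png',o)
E
```

```text
lid frame [   2.6 -107.5  206.5] F [ 0.1  1.  -1.4] 0.0006415175212667819 19.975
[310  80]
```

View pics/m6.png

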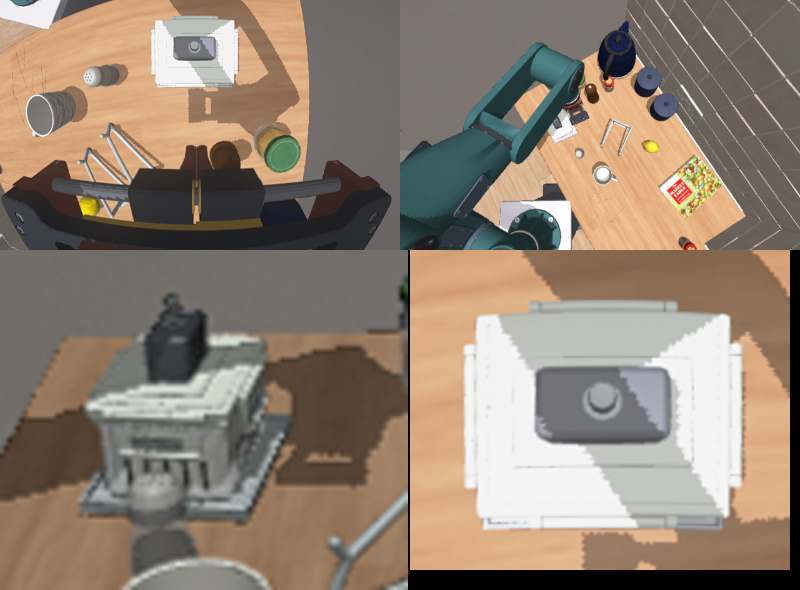

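The lid lies flat with its stem raised, all four clips hang down against the box, and the bystanders still stand where they were.

```bash
python3 -c "
from h import *
print(arm.finish_job())"
```

```text
the job is handed in; nothing more can be done
None
```

The lid is on the press with its gauge stem raised and all four clips pushed to their stops, no bystander was moved, and the job was handed in at about 20 s; no verdict came back.

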